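# Drip tray in, rinsed bottle onto the draining peg

## Robot

A 6-joint arm with a two-finger parallel gripper is mounted at the origin on a cart in front of the work surface, level with it; the furniture and walls round the work are solid. World frame = base frame: x ahead of the robot, y to its left, z up, the work surface at z = 0. Lengths are in m, angles in degrees, forces in N, time in s.
With the tool pointing down it reaches from about 0.35 to 0.875 m from the base axis. Payload 4.2 kg.
Tool frame: the origin (TCP) lies midway between the tips of the shut fingers; the grasp point (between the pads) lies 19 mm behind it; y points along the fingers, x is the direction in which the jaws open and shut, and the axes are right-handed (so a half turn about y gives the same grasp; the last joint's range is limited). The gripper opens to 87 mm and grips with 3 to 60 N. Pads are 19 mm wide; open, the fingers measure 117 mm over their backs; the gripper's body (75 mm by 190 mm) begins 51 mm behind the grasp point.
Start: joints at [14.817, 22.042, 0.453, 0, -68.411, -14.817], TCP at [0.625, 0, 0.223] pointing down, gripper open.
Joint ranges: [-179.83, 179.83], [-69.29, 118.12], [-61.27, 80.66], [-181.25, 117.63], [-171.15, -9.14], [-177.46, 177.46]. Speed limits (degrees/s): [159.86, 159.86, 180, 180, 180, 180].

## Interface

Orientations are given as a 3x3 rotation matrix whose columns are the frame's x, y, z axes.
In Python, from station import * gives the robot as it stands.
- The arm moves only by the tool jog_arm, never from a script. Its argument "series" is a list of rows, each a list of 3 entries, a list of its own where there are three numbers: the shift along the tool's x, y, z in m, then the turn, a rotation vector about the tool's x, y, z in degrees, then the finger opening in m, from 0 to 0.087. A call has 1 to 10 rows; each row shifts and turns the commanded pose from where the row before left it, along the tool's axes as they then stand; what a row does not reach is not made up. A row lasts 1/8 s, in which the tool goes at most 62.5 mm and 10.7 degrees, less where a joint would pass 70% of its speed; a pose out of reach is approached as far as the arm can. A call is refused whole if a number of a shift passes 0.0625 or a number of a turn 10.7, either way. A call with a gripper value outside its range is refused whole. The fingers move at their own pace and stop on an object; the grip force is fixed at half the most. Time passes only in rows, so rows that do not move let the fingers close. It gives the time, the measured TCP pose, the force and the opening at its end, in the units of the state.
- sense(): the state, without advancing time (a new reading comes with each control period).
- capture(name): name is "scene" or "side" or "wrist"; returns the picture (420x560x3 uint8, red, green, blue); there is no depth.
- camera_info(name): a dict with "fx", "fy", "cx", "cy" (pixels), "rvec" (rotation vector, rad) and "tvec" (3), from world to camera coordinates, as OpenCV has them. Camera axes: x right, y down, z forward; pixel columns grow to the right and rows downward; lengths in m; the calibration is good to about 2 mm. The wrist camera is an equidistant fisheye: a pixel r from the principal point sees the ray r / f radians off the axis. A picture is of the moment at which its call begins: read the wrist's pose just before it. camera_info takes no time and is no camera call; for the wrist camera it gives the pose at the moment of the call.
- finish_job(): hands the job in, once; it reports no verdict.
The state is a dict: "time_s": time; "joints": joint angles; "joint_velocities": joint speeds; "effort": joint torques, N m; "tcp_pos": TCP position; "ee_rot": TCP orientation; "wrist_force": force on the tool from outside, world axes, zero at the start; "moment": the same for the moment, N m; "gripper_width": opening from 0.0 (shut) to 1.0 (fully open).
Only numpy, scipy, OpenCV 4.12 (cv2) and the standard library are available. Lean on these libraries where they do the work, as an engineer would, in place of code of your own. Each camera call takes 0.05 s, during which the arm holds its last target. There are 200 camera calls.

## Task

The square amber bottle has just been rinsed and must drain. First slide the steel drip tray fully home under the wooden draining stand; then turn the bottle neck down, slide its neck over the free peg of the stand, and do not let go of it before its mouth is right down at the sloping board. Leave the round bottle that is already draining there, the tin, the pliers and the loupe where they are.

Things in the scene. Friction and masses are not known exactly. Their poses are not given: they have to be found in the camera images.
- rack: Fixed draining stand of pale wood, 175 wide, 95 deep, 100 high; a board sloping 40 deg on top, two pegs on it, the slot for the drip tray below. Origin on the bench between the sides; x to its rear, y along the row of pegs, z up. Its open front (-x) looks to the left (room +y, within 0.2 rad). The tray is home when its origin and x axis coincide with these: a rear rail stops it there.
- slot_mouth (a point): Middle of the slot's mouth under the stand's board, on the bench, 38 in front of the stand's origin: here the side runners begin, 155 apart inside, 26 high; ledges 19.5 above the bench lie over the tray's rim from 13 further in.
- peg: The free white peg, at y = -46 in the stand's frame (end nearer the robot), fixed, 13 in diameter, 81 long, the last 9 tapered. Origin on its axis at the board's surface, where the bottle's mouth comes to rest, 64 above the bench; z runs along the peg to its tip; it leans 40 deg from vertical to the stand's front (its -x).
- round_bottle: Round amber bottle, 42 in diameter, 116 long, loose, already hanging neck down on the other peg, 92 from the free one. Origin at the centre of its mouth, z from mouth to base. Not to be disturbed.
- drip_tray: Loose flat tray of folded steel, about 0.22 kg, pan 120 (x) by 148 (y), rim 16 high, rear corners cut off by 14, flat on the bench before the stand. Origin under the pan, 48 from its rear edge; x points to its rear edge, which enters the stand first; z up. When home its front edge stands 34 in front of the runners.
- tray_pull (a point): Grip point of the tray's wooden pull, a block on the middle of the tray's front edge, 44 long (tray x), 20 wide (tray y), its top 36 above the bench; the point is 98 in front of the tray's origin, 19 from the pull's front end, and 24 above the bench. Grip it across its 20 mm width; once the tray is home the round bottle's base hangs beside and above it (from about 110 over the bench), so a gripper should lean away from the stand there.
- bottle: Empty square bottle, amber glass, about 0.14 kg, 122 long, lying on a flat side, neck to the right (room -y, within 0.3 rad). Origin at the centre of its mouth; z along its axis from mouth to base (to end up along the peg's z). Neck 26 outside, 18 bore, z = 0 to 28; shoulder to 40; body 46 x 46, flat sides parallel to its x and y, z = 38 to 122, hollow.
- bottle_base (a point): Centre of the bottle's flat base, on its axis, 122 from the mouth.
- tin: Flat cream tin, 65 x 80 x 21, bystander; origin under its centre.
- pliers: Nickel pliers, 44 x 100 x 12, bystander; origin under the middle.
- eyeglass: Black jeweller's eyeglass (loupe), 38 across, 32 high, bystander; origin under its centre.

How it is judged:
By the outcome, as a careful person would: the job done as asked, in the order asked, and still so for the second after the job is handed in, with the robot touching nothing.
It also fails if it takes over 67 s, if anything falls off the work surface, if the arm or the gripper's body presses on something with over 40 N, if the wrist force passes 120 N, or if a joint passes its speed limit or range.

## Working session

There is one attempt and no reset: what is moved stays moved. The work goes in short steps, Python scripts to look and compute and a tool call to move; the robot and the scene stay as the last step left them, time stands still between calls to the robot, and variables do not carry over. Pictures are saved under pics/ and viewed, about 8 in all and at most 12, crops included, and the job is handed in when it is done.

Besides the shell and the picture viewer there is one more tool, called after "Call:" by a JSON object that holds its "method" and its "body", one argument or row to a line. jog_arm: Moves the arm, as the interface text tells. Its arguments: {"type":"object","properties":{"series":{"type":"array","items":{"type":"array"}}},"required":["series"]}

```bash
mkdir -p pics; ls
python3 - <<'E'
from station import *
import cv2,json
s=sense();print(s)
for n in ["scene","side","wrist"]:
    print(n,camera_info(n)); cv2.imwrite(f"pics/{n}0.png",capture(n)[:,:,::-1])
E
```

```text
pics
{'time_s': 0.0, 'joints': array([ 1.48166492e+01,  2.20907038e+01,  3.80936717e-01, -2.95324108e-02,
       -6.84110382e+01, -1.48180151e+01]), 'joint_velocities': array([-2.21586371e-02, -1.75764514e-02, -1.13587251e-02, -8.55668480e-05,
        1.73396093e-02, -3.58539539e-02]), 'effort': array([ 5.69075401e-04, -3.90661991e+01,  1.87403029e+01,  4.22001421e+00,
        1.09914420e-02, -1.81494070e-04]), 'tcp_pos': array([6.24404771e-01, 2.46876664e-05, 2.21466704e-01]), 'ee_rot': array([[-9.99997642e-01, -2.16086078e-03, -2.13916395e-04],
       [ 2.14080759e-04, -7.58328051e-05, -9.99999974e-01],
       [ 2.16084450e-03, -9.99997662e-01,  7.62952251e-05]]), 'wrist_force': array([ 0.34150325, -0.30873577, -0.37081413]), 'moment': array([0.01874276, 0.00860741, 0.02346422]), 'gripper_width': 1.0014000519328012}
scene {'fx': 495.8098783382246, 'fy': 495.8098783382246, 'cx': 274.26906053151, 'cy': 210.1423238953091, 'rvec': array([ 0.6913114 , -2.32948912,  1.49533812]), 'tvec': array([0.48000157, 0.22731636, 0.82655662])}
side {'fx': 471.22927326390703, 'fy': 471.22927326390703, 'cx': 278.15067423666346, 'cy': 209.5408667823466, 'rvec': array([ 0.26376111, -2.53898817,  1.6687965 ]), 'tvec': array([0.5415607 , 0.14786463, 0.95133708])}
wrist {'fx': 325.19226210127806, 'fy': 325.19226210127806, 'cx': 279.316459579859, 'cy': 209.60314626894794, 'rvec': array([1.12814830e-03, 3.10095360e+00, 4.87640818e-01]), 'tvec': array([ 0.62424597, -0.03840557,  0.39355593])}
```

View pics/scene0.png

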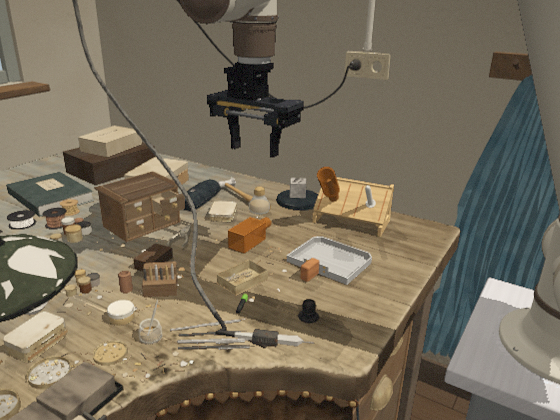

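View pics/side0.png

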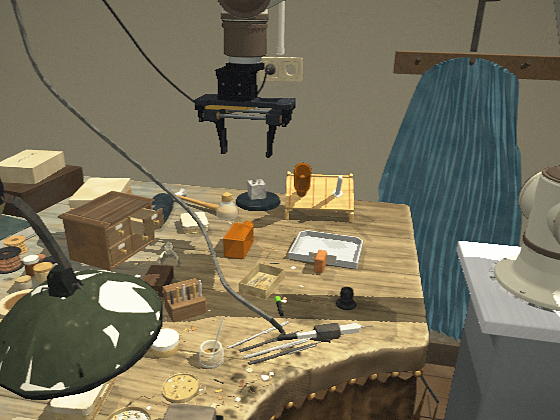

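View pics/wrist0.png

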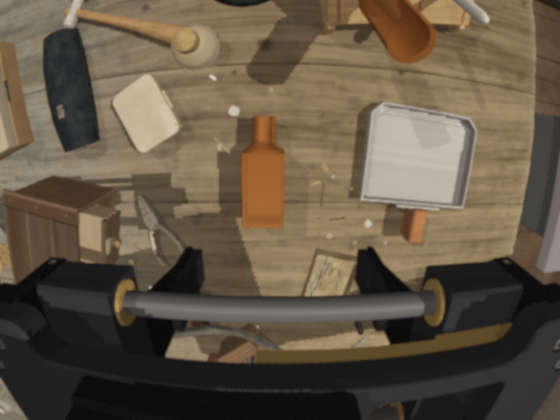

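Wrist view: bottle mouth at about (264,118) and base at (264,228). Tray corners are at (380,104), (474,122), (465,208) and (363,198), and the pull is at about (415,225). The rack is at the top, cut off; scene and side show all of it, with the free peg at scene (370,196) and side (338,186).

```bash
cat > h.py <<'E'
import numpy as np, cv2
from station import *
def ray(n,px,ci=None):
    c=ci or camera_info(n); u=(px[0]-c["cx"])/c["fx"]; v=(px[1]-c["cy"])/c["fy"]
    if n=="wrist":
        r=np.hypot(u,v); d=np.array([u/r*np.sin(r),v/r*np.sin(r),np.cos(r)])
    else: d=np.array([u,v,1.])
    R=cv2.Rodrigues(c["rvec"])[0]
    d=R.T@d; return -R.T@c["tvec"], d/np.linalg.norm(d)
def onz(n,px,z,ci=None):
    o,d=ray(n,px,ci); return o+d*(z-o[2])/d[2]
def tri(*obs):
    """obs: (camera,px[,ci]) -> point, worst ray miss"""
    A=np.zeros((3,3));b=np.zeros(3);L=[ray(*o) for o in obs]
    for o,d in L: P=np.eye(3)-np.outer(d,d);A+=P;b+=P@o
    x=np.linalg.solve(A,b); return x,max(np.linalg.norm(np.cross(x-o,d)) for o,d in L)
def proj(n,X,ci=None):
    c=ci or camera_info(n);R=cv2.Rodrigues(c["rvec"])[0];p=R@np.array(X)+c["tvec"]
    if n=="wrist":
        t=np.arctan2(np.hypot(p[0],p[1]),p[2]);r=np.hypot(p[0],p[1]);q=p[:2]/r*t
    else: q=p[:2]/p[2]
    return q*c["fx"]+[c["cx"],c["cy"]]
E
python3 - <<'E'
from h import *
np.set_printoptions(precision=4,suppress=True)
for nm,px,z in [("tray RL",(380,104),.016),("RR",(474,122),.016),("FR",(465,208),.016),("FL",(363,198),.016),("pull front",(415,240),.036),("pull back",(417,207),.036),("mouth",(264,118),.023),("baseL",(243,227),.046),("baseR",(285,227),.046)]:
    print(nm,onz("wrist",px,z))
print("bottle base top-left/..", tri(("scene",(230,235)),("side",(225,237))))
print("pull top", tri(("scene",(310,264)),("side",(320,255))))
print("peg tip", tri(("scene",(367,187)),("side",(338,178)),("wrist",(485,18))))
print("rack front L", tri(("scene",(315,221)),("side",(288,219))))
print("rack front R", tri(("scene",(382,232)),("side",(353,219))))
o,d=ray("wrist",(280,210));print(o,d)
E
```

```text
tray RL [ 0.5086 -0.093   0.016 ]
RR [ 0.3769 -0.0823  0.016 ]
FR [0.3755 0.0325 0.016 ]
FL [0.5235 0.0199 0.016 ]
pull front [0.4559 0.0679 0.036 ]
pull back [0.4596 0.025  0.036 ]
mouth [ 0.6413 -0.0736  0.023 ]
baseL [0.6652 0.0453 0.046 ]
baseR [0.6182 0.0452 0.046 ]
bottle base top-left/.. (array([0.6602, 0.0402, 0.0393]), np.float64(0.00675289810609781))
pull top (array([0.4551, 0.0458, 0.0303]), np.float64(0.0011318616327345718))
peg tip (array([ 0.4395, -0.183 ,  0.1234]), np.float64(0.00317350084960315))
rack front L (array([ 0.5616, -0.1768,  0.0043]), np.float64(0.001261133818114045))
rack front R (array([ 0.3986, -0.2075,  0.008 ]), np.float64(0.001283237983433925))
[ 0.6253 -0.0844  0.3849] [-0.0042  0.3081 -0.9514]
```

Call:
{"method": "jog_arm", "body": {
  "series": [
    [[0.036,-0.01,0.018],[0,0,0],0.087],
    [[0.036,-0.01,0.018],[0,0,0],0.087],
    [[0.036,-0.01,0.018],[0,0,0],0.087],
    [[0.036,-0.01,0.018],[0,0,0],0.087],
    [[0,0,0],[0,0,0],0.087],
    [[0,0,0],[0,0,0],0.087]
  ]
}}

```text
time_s: 0.9
tcp_pos: [0.4812, -0.0719, 0.2625]
ee_rot: [[-1.0, 0.0, -0.0], [0.0, 0.0, -1.0], [-0.0, -1.0, -0.0]]
wrist_force: [0.5, -0.6, 0.2]
gripper_width: 0.998
```

Run:
```python
from h import *
import pickle
ci=camera_info("wrist");im=capture("wrist");pickle.dump(ci,open("ciA.p","wb"));print(ci)
cv2.imwrite("pics/A.png",cv2.resize(im[:320,:,::-1],None,fx=1.42,fy=1.42,interpolation=cv2.INTER_CUBIC))
```

```text
{'fx': 325.19226210127806, 'fy': 325.19226210127806, 'cx': 279.316459579859, 'cy': 209.60314626894794, 'rvec': array([4.86690225e-04, 3.10321121e+00, 4.88506322e-01]), 'tvec': array([0.4815696 , 0.0178758 , 0.45315962])}
```

View pics/A.png

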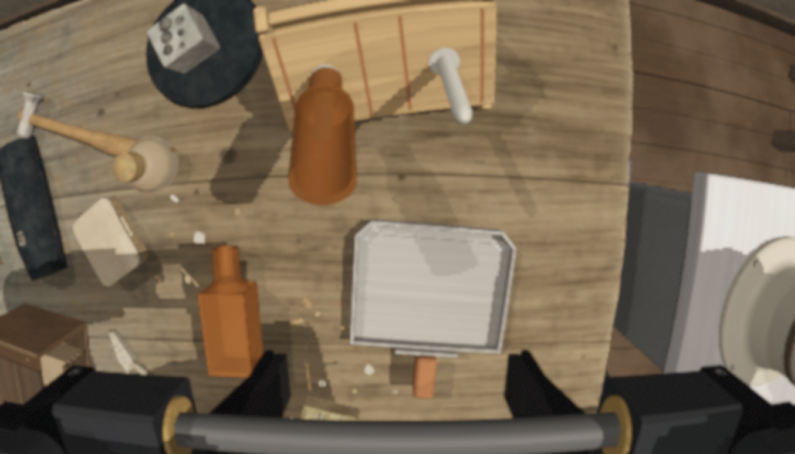

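Picture A (scale 1.42): peg foot at about (444,58) and tip at (464,120). The board's front edge runs (366,120)-(494,106), the grooves run along rack x, and the round bottle's mouth is at about (326,70). The pull is at (417-436, 360-396), and the tray's rear edge runs (372,223)-(500,232).

Run:
```python
from h import *
import pickle
from scipy.optimize import least_squares
np.set_printoptions(precision=4,suppress=True)
ci=pickle.load(open("ciA.p","rb")); S=1.42
A=lambda x,y:((x+.5)/S-.5,(y+.5)/S-.5)
s=np.sin(np.radians(40));c=np.cos(np.radians(40))
def frame(yaw):  # rack axes: columns x,y,z
    x=np.array([np.sin(yaw),-np.cos(yaw),0]);z=np.array([0,0,1.]);return np.c_[x,np.cross(z,x),z]
grooves=[[(357,22),(371,115)],[(401,15),(410,112)],[(482,10),(483,102)]]
front=[(366,120),(430,113),(494,106)]
def bp(p,yaw,O):
    o,d=ray("wrist",A(*p),ci);F=frame(yaw);n=F@[-s,0,c]
    P=o+d*((O-o)@n)/(d@n); q=F.T@(P-O); return np.array([q[0]/c,q[1]])
def res(v):
    O=np.array([v[0],v[1],.064]);yaw=v[2];F=frame(yaw);tip=O+.081*F@[-s,0,c]
    r=list(proj("wrist",tip,ci)-A(465,119))+list((proj("wrist",O+F@[-s,0,c]*.003,ci)-A(445,60)))
    r+=list(.5*(proj("scene",tip)-[367,187]))+list(.5*(proj("side",tip)-[338,178]))
    for g in grooves:
        a,b=bp(g[0],yaw,O),bp(g[1],yaw,O); r.append((a[1]-b[1])*1000/1.5)
    f=[bp(p,yaw,O)[0] for p in front]; r+=list((f-np.mean(f))*1000/1)
    r.append((bp((326,68),yaw,O)[1]-.092)*1000/4)
    return r
R=least_squares(res,[.44,-.24,.1],loss="soft_l1");v=R.x
print("peg O",v[:2],"yaw deg",np.degrees(v[2]));print(np.array(res(v)))
O=np.array([v[0],v[1],.064]);F=frame(v[2])
print("front edge s",bp((494,106),v[2],O)," back",bp((490,8),v[2],O))
for p,z in [((372,223),.016),((500,232),.016),((501,351),.016),((350,344),.016),((357,233),.016),((514,247),.016),((418,360),.036),((436,358),.036),((414,396),.036),((434,397),.036)]: print(p,onz("wrist",A(*p),z,ci))
for p,z in [((227,247),.023),((202,294),.046),((257,286),.046),((207,375),.046),((262,374),.046),((238,246),.023),((216,248),.023)]: print("bot",p,onz("wrist",A(*p),z,ci))
pickle.dump(v,open("rack.p","wb"))
```

```text
peg O [ 0.4448 -0.2319] yaw deg 7.3609079689282595
[-0.1724 -0.5617  0.1991  0.8438 -0.2007 -0.3528  0.9162 -0.486  -0.9633
 -0.5574  1.327   0.2486 -0.8011  0.5525 -0.3003]
front edge s [-0.0495 -0.0408]  back [ 0.0423 -0.0351]
(372, 223) [ 0.5038 -0.0944  0.016 ]
(500, 232) [ 0.3875 -0.0872  0.016 ]
(501, 351) [0.3784 0.0312 0.016 ]
(350, 344) [0.527  0.0229 0.016 ]
(357, 233) [ 0.5174 -0.0854  0.016 ]
(514, 247) [ 0.3734 -0.0734  0.016 ]
(418, 360) [0.4618 0.0304 0.036 ]
(436, 358) [0.445  0.0284 0.036 ]
(414, 396) [0.465  0.0693 0.036 ]
(434, 397) [0.4455 0.0706 0.036 ]
bot (227, 247) [ 0.6394 -0.0761  0.023 ]
bot (202, 294) [ 0.6601 -0.0376  0.046 ]
bot (257, 286) [ 0.6052 -0.0448  0.046 ]
bot (207, 375) [0.668  0.0458 0.046 ]
bot (262, 374) [0.6097 0.0422 0.046 ]
bot (238, 246) [ 0.6282 -0.0767  0.023 ]
bot (216, 248) [ 0.6508 -0.0754  0.023 ]
```

```bash
cat >> h.py <<'E'
from scipy.spatial.transform import Rotation as Rn
def Rtool(xdir,ydir):
    y=np.array(ydir,float);y/=np.linalg.norm(y);x=np.array(xdir,float);x-=y*(x@y);x/=np.linalg.norm(x)
    return np.c_[x,y,np.cross(x,y)]
def plan(wps,step=.05,deg=9,start=None):
    """wps: list of (pos,R). prints rows"""
    s=sense();p,R=(s["tcp_pos"],s["ee_rot"]) if start is None else start
    for q,Q in wps:
        q=np.array(q,float);w=Rn.from_matrix(R.T@Q).as_rotvec(degrees=True)
        n=max(1,int(np.ceil(max(np.linalg.norm(q-p)/step,np.linalg.norm(w)/deg))))
        print(f"-> {q.round(4)} n={n}")
        for k in range(n):
            sh=R.T@((q-p)/(n-k)); print([list(sh.round(4).tolist()),(w/n).round(2).tolist()])
            p=p+R@sh.round(4);R=R@Rn.from_rotvec((w/n).round(2),degrees=True).as_matrix()
    return p,R
def lean(yaw_y,th):
    """tool x=-(cos,sin) of yaw_y; pointing down, tip toward 'rear' dir, lean th"""
    yv=np.array([np.cos(yaw_y),np.sin(yaw_y),0]);xv=np.array([np.sin(yaw_y),-np.cos(yaw_y),0])
    return Rtool(-yv,xv*np.sin(th)+np.array([0,0,-np.cos(th)]))
E
python3 - <<'E'
from h import *
np.set_printoptions(precision=4,suppress=True)
R=lean(np.radians(-3.7),np.radians(40))
fc=np.array([.4527,.027,0]);tx=np.array([-.065,-.998,0])
g=fc-.031*tx+[0,0,.027];t=g+.019*R[:,1];so=t-.1*R[:,1]
plan([(so,R),(t,R)])
E
```

```text
-> [0.4581 0.1099 0.089 ] n=6
[[0.0039, 0.0289, -0.0303], [6.67, 0.59, -0.21]]
[[0.0041, 0.0252, -0.0334], [6.67, 0.59, -0.21]]
[[0.0044, 0.0211, -0.036], [6.67, 0.59, -0.21]]
[[0.0047, 0.0168, -0.0382], [6.67, 0.59, -0.21]]
[[0.005, 0.0123, -0.0398], [6.67, 0.59, -0.21]]
[[0.0055, 0.0076, -0.0409], [6.67, 0.59, -0.21]]
-> [0.4539 0.0458 0.0124] n=3
[[-0.0, 0.0333, -0.0], [-0.01, 0.0, -0.01]]
[[-0.0, 0.0334, -0.0], [-0.01, 0.0, -0.01]]
[[-0.0, 0.0333, -0.0001], [-0.01, 0.0, -0.01]]
```

Call:
{"method": "jog_arm", "body": {
  "series": [
    [[0.0039,0.0289,-0.0303],[6.67,0.59,-0.21],0.06],
    [[0.0041,0.0252,-0.0334],[6.67,0.59,-0.21],0.06],
    [[0.0044,0.0211,-0.036],[6.67,0.59,-0.21],0.06],
    [[0.0047,0.0168,-0.0382],[6.67,0.59,-0.21],0.06],
    [[0.005,0.0123,-0.0398],[6.67,0.59,-0.21],0.06],
    [[0.0055,0.0076,-0.0409],[6.67,0.59,-0.21],0.06],
    [[0,0,0],[0,0,0],0.06],
    [[0,0,0],[0,0,0],0.06]
  ]
}}

```text
time_s: 1.95
tcp_pos: [0.4577, 0.11, 0.0887]
ee_rot: [[-0.998, -0.042, -0.048], [0.063, -0.643, -0.763], [0.001, -0.765, 0.644]]
wrist_force: [-0.3, -0.5, 0.3]
gripper_width: 0.69
```

Run:
```python
from h import *
import pickle
ci=camera_info("wrist");im=capture("wrist");pickle.dump(ci,open("ciB.p","wb"));s=sense();print(s["tcp_pos"],s["joints"])
cv2.imwrite("pics/B.png",im[:,:,::-1])
```

```text
[0.45785746 0.10960923 0.08960176] [ 47.87725183  28.80234462 -31.4208846   26.07236297 -65.47637436
 -70.20753292]
```

View pics/B.png

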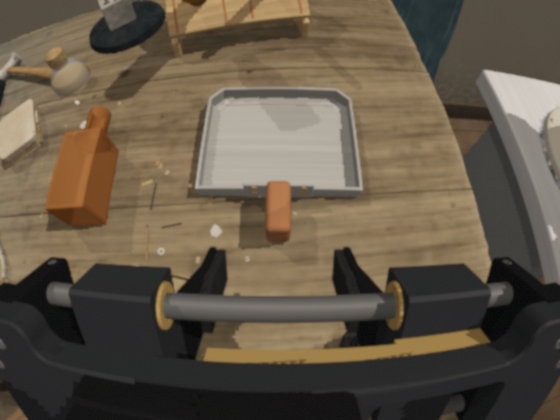

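The pull sits centred between the fingers at (278,185-240), and the tray's front edge is level in view, so the yaw matches. The rack's front feet are at about (181,50) and (307,36).

Call:
{"method": "jog_arm", "body": {
  "series": [
    [[0,0.0333,0],[0,0,0],0.06],
    [[0,0.0333,0],[0,0,0],0.06],
    [[0,0.033,0],[0,0,0],0.06],
    [[0,0,0],[0,0,0],0.015],
    [[0,0,0],[0,0,0],0.015],
    [[0,0,0],[0,0,0],0.015],
    [[0,0,0],[0,0,0],0.015],
    [[0,0,0],[0,0,0],0.015]
  ]
}}

```text
time_s: 3.0
tcp_pos: [0.454, 0.0464, 0.0135]
ee_rot: [[-0.998, -0.04, -0.049], [0.063, -0.641, -0.765], [-0.001, -0.766, 0.643]]
wrist_force: [-0.7, 3.0, 2.2]
gripper_width: 0.229
```

Run:
```python
from h import *
import pickle
np.set_printoptions(precision=4,suppress=True)
cA=pickle.load(open("ciA.p","rb"));cB=pickle.load(open("ciB.p","rb"));S=1.42
v=pickle.load(open("rack.p","rb"));O=np.r_[v[:2],.064];y=v[2]
F=np.c_[[np.sin(y),-np.cos(y),0],[np.cos(y),np.sin(y),0],[0,0,1]]
for p in [(181,50),(307,36)]: q=onz("wrist",p,0,cB);print("foot",q,"rack rel peg",F.T@(q-O))
for n,a,b in [("pull TFL",(414,396),(268,232)),("TFR",(434,397),(290,231)),("TBL",(418,360),(267,184))]: print(n,tri(("wrist",(a[0]/S,a[1]/S),cA),("wrist",b,cB)))
for p in [(198,190),(361,189),(222,92),(341,92)]: print("tray",onz("wrist",p,.016,cB))
s=sense();print(s["tcp_pos"],s["gripper_width"]*.087,s["wrist_force"])
```

```text
foot [ 0.5665 -0.1908  0.    ] rack rel peg [-0.0252  0.1259 -0.064 ]
foot [ 0.4018 -0.2016  0.    ] rack rel peg [-0.0356 -0.0388 -0.064 ]
pull TFL (array([0.4644, 0.0716, 0.0324]), np.float64(0.0002496416235647714))
TFR (array([0.4462, 0.0722, 0.0337]), np.float64(0.0011439017935488956))
TBL (array([0.4622, 0.0315, 0.0342]), np.float64(0.0006600243207722691))
tray [0.524 0.024 0.016]
tray [0.3808 0.032  0.016 ]
tray [ 0.5054 -0.0899  0.016 ]
tray [ 0.3805 -0.0824  0.016 ]
[0.454  0.0464 0.0135] 0.019902028379625063 [-0.7416  2.9697  2.22  ]
```

Run:
```python
from h import *
v=np.radians(7.4);R=lean(v,np.radians(40));x=np.array([np.sin(v),-np.cos(v),0])
g=np.array([.4904,-.226,0])-.198*x;t=g+.019*R[:,1];t[2]=.0135
plan([(t,R)],step=.015,deg=3)
```

```text
-> [ 0.4665 -0.0418  0.0135] n=6
[[-0.003, 0.0093, 0.0111], [-0.0, -1.42, 1.17]]
[[-0.0025, 0.0094, 0.0112], [-0.0, -1.42, 1.17]]
[[-0.0021, 0.0094, 0.0113], [-0.0, -1.42, 1.17]]
[[-0.0016, 0.0095, 0.0113], [-0.0, -1.42, 1.17]]
[[-0.0011, 0.0095, 0.0113], [-0.0, -1.42, 1.17]]
[[-0.0007, 0.0096, 0.0114], [-0.0, -1.42, 1.17]]
```

Call:
{"method": "jog_arm", "body": {
  "series": [
    [[-0.003,0.0093,0.0111],[0,-1.42,1.17],0.015],
    [[-0.0025,0.0094,0.0112],[0,-1.42,1.17],0.015],
    [[-0.0021,0.0094,0.0113],[0,-1.42,1.17],0.015],
    [[-0.0016,0.0095,0.0113],[0,-1.42,1.17],0.015],
    [[-0.0011,0.0095,0.0113],[0,-1.42,1.17],0.015],
    [[-0.0007,0.0096,0.0114],[0,-1.42,1.17],0.015],
    [[0,0,0],[0,0,0],0.015],
    [[0,0,0],[0,0,0],0.015]
  ]
}}

```text
time_s: 4.0
tcp_pos: [0.4656, -0.043, 0.0134]
ee_rot: [[-0.992, 0.08, 0.097], [-0.126, -0.639, -0.759], [0.002, -0.765, 0.644]]
wrist_force: [-0.2, -2.2, 0.2]
gripper_width: 0.232
```

Run:
```python
from h import *
import pickle
ci=camera_info("wrist");im=capture("wrist");pickle.dump(ci,open("ciC.p","wb"));s=sense();print(s["tcp_pos"],s["gripper_width"])
cv2.imwrite("pics/C.png",cv2.resize(im[:280,90:490,::-1],None,fx=2,fy=2,interpolation=cv2.INTER_CUBIC))
```

```text
[ 0.4656562  -0.04289237  0.01343658] 0.22915962827465733
```

View pics/C.png

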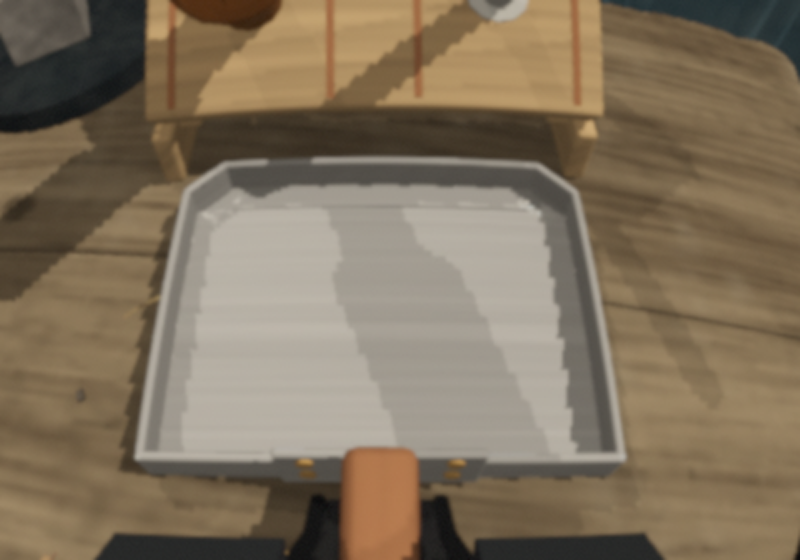

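Run:
```python
from h import *
import pickle
np.set_printoptions(precision=4,suppress=True)
ci=pickle.load(open("ciC.p","rb"))
C=lambda p:((p[0]+.5)/2-.5+90,(p[1]+.5)/2-.5)
y=np.radians(7.4);F=np.c_[[np.sin(y),-np.cos(y),0],[np.cos(y),np.sin(y),0],[0,0,1]]
s=sense();G=s["tcp_pos"]-.019*s["ee_rot"][:,1]
print("G",G,"yaw",np.degrees(np.arctan2(-s["ee_rot"][1,0],-s["ee_rot"][0,0])))
for n,p,z in [("boardL",(147,117),.03),("boardR",(602,114),.03),("boardL",(147,117),.036),("boardR",(602,114),.036),("footLin",(184,178),0),("footRin",(568,178),0),("footLfront",(166,178),0),("footRfront",(585,177),0),("trayFL",(139,460),.016),("FR",(623,459),.016),("RL",(228,163),.016),("RR",(540,163),.016),("cutL",(184,190),.016),("cutR",(577,188),.016),("pegfoot",(497,8),.066)]:
    q=onz("wrist",C(p),z,ci);print(n,q,"rel G",F.T@(q-G))
```

```text
G [ 0.4641 -0.0307  0.028 ] yaw 7.258364433648328
boardL [ 0.5754 -0.1847  0.03  ] rel G [0.167  0.0905 0.002 ]
boardR [ 0.3991 -0.2088  0.03  ] rel G [ 0.1682 -0.0874  0.002 ]
boardL [ 0.5712 -0.1781  0.036 ] rel G [0.1599 0.0872 0.008 ]
boardR [ 0.4014 -0.2012  0.036 ] rel G [ 0.161  -0.0842  0.008 ]
footLin [ 0.5649 -0.179   0.    ] rel G [ 0.16    0.0809 -0.028 ]
footRin [ 0.4067 -0.1991  0.    ] rel G [ 0.1596 -0.0786 -0.028 ]
footLfront [ 0.5731 -0.1788  0.    ] rel G [ 0.1609  0.089  -0.028 ]
footRfront [ 0.3992 -0.2015  0.    ] rel G [ 0.161  -0.0864 -0.028 ]
trayFL [ 0.54   -0.0531  0.016 ] rel G [ 0.0319  0.0723 -0.012 ]
FR [ 0.3955 -0.0718  0.016 ] rel G [ 0.0319 -0.0733 -0.012 ]
RL [ 0.5408 -0.1731  0.016 ] rel G [ 0.1511  0.0577 -0.012 ]
RR [ 0.4221 -0.1888  0.016 ] rel G [ 0.1513 -0.062  -0.012 ]
cutL [ 0.5544 -0.1583  0.016 ] rel G [ 0.1381  0.0731 -0.012 ]
cutR [ 0.4079 -0.1783  0.016 ] rel G [ 0.1391 -0.0748 -0.012 ]
pegfoot [ 0.4459 -0.2175  0.066 ] rel G [ 0.1828 -0.0422  0.038 ]
```

Rack yaw of 7.4° confirmed, and the tray needs about 2 mm towards rack +y. Pushing in.

Call:
{"method": "jog_arm", "body": {
  "series": [
    [[-0.002,0.0026,0.0031],[0,0,0],0.015],
    [[0,0.0064,0.0077],[0,0,0],0.015],
    [[0,0.0064,0.0077],[0,0,0],0.015],
    [[0,0.0064,0.0077],[0,0,0],0.015],
    [[0,0.0064,0.0077],[0,0,0],0.015],
    [[0,0.0064,0.0077],[0,0,0],0.015],
    [[0,0.0064,0.0077],[0,0,0],0.015],
    [[0,0,0],[0,0,0],0.015]
  ]
}}

```text
time_s: 5.05
tcp_pos: [0.4754, -0.1076, 0.0135]
ee_rot: [[-0.992, 0.079, 0.097], [-0.125, -0.639, -0.759], [0.002, -0.765, 0.644]]
wrist_force: [0.6, -0.9, 0.3]
gripper_width: 0.232
```

Call:
{"method": "jog_arm", "body": {
  "series": [
    [[0,0.0064,0.0077],[0,0,0],0.015],
    [[0,0.0064,0.0077],[0,0,0],0.015],
    [[0,0.0026,0.0031],[0,0,0],0.015],
    [[0,0,0],[0,0,0],0.015]
  ]
}}

```text
time_s: 5.55
tcp_pos: [0.4789, -0.1305, 0.0136]
ee_rot: [[-0.992, 0.08, 0.098], [-0.126, -0.638, -0.759], [0.002, -0.766, 0.643]]
wrist_force: [1.2, -1.0, 0.3]
gripper_width: 0.227
```

Call:
{"method": "jog_arm", "body": {
  "series": [
    [[0,0.0019,0.0023],[0,0,0],0.015],
    [[0,0.0019,0.0023],[0,0,0],0.015],
    [[0,0,0],[0,0,0],0.015]
  ]
}}

```text
time_s: 5.92
tcp_pos: [0.4798, -0.1342, 0.0135]
ee_rot: [[-0.991, 0.083, 0.101], [-0.131, -0.636, -0.761], [0.001, -0.767, 0.641]]
wrist_force: [-4.6, 10.2, 6.8]
gripper_width: 0.227
```

Call:
{"method": "jog_arm", "body": {
  "series": [
    [[0,0.0013,0.0015],[0,0,0],0.015],
    [[0,0.0013,0.0015],[0,0,0],0.015],
    [[0,0,0],[0,0,0],0.015]
  ]
}}

```text
time_s: 6.3
tcp_pos: [0.48, -0.1347, 0.0133]
ee_rot: [[-0.99, 0.088, 0.107], [-0.138, -0.631, -0.763], [0.001, -0.77, 0.638]]
wrist_force: [-16.2, 30.7, 21.0]
gripper_width: 0.227
```

Run:
```python
from h import *
import pickle
s=sense();print(s["tcp_pos"],s["gripper_width"],s["wrist_force"],s["moment"])
ci=camera_info("wrist");im=capture("wrist");pickle.dump(ci,open("ciD.p","wb"))
cv2.imwrite("pics/D.png",cv2.resize(im[:280,90:490,::-1],None,fx=2,fy=2,interpolation=cv2.INTER_CUBIC))
```

```text
[ 0.47996797 -0.13469519  0.01329373] 0.2271504901711878 [-16.2474352   30.65347226  21.04240105] [ 3.82548505  3.3174849  -2.44155313]
```

View pics/D.png

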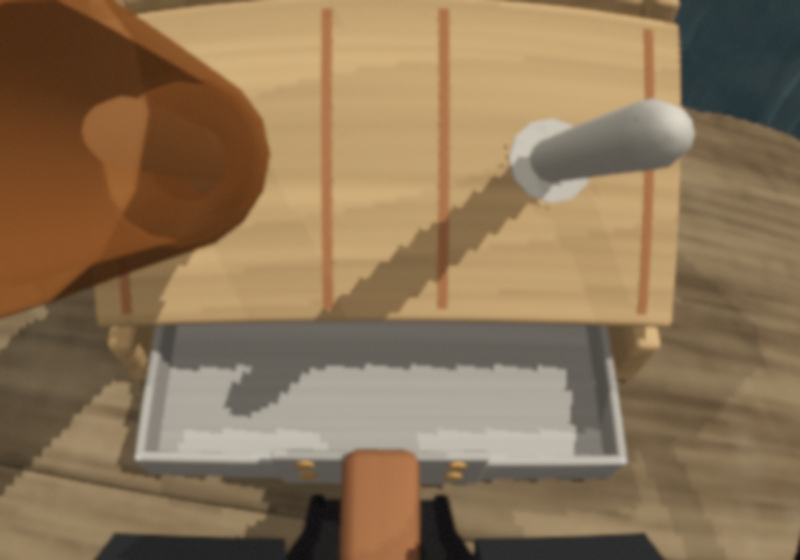

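Run:
```python
from h import *
import pickle
np.set_printoptions(precision=4,suppress=True)
ci=pickle.load(open("ciD.p","rb"))
C=lambda p:((p[0]+.5)/2-.5+90,(p[1]+.5)/2-.5)
y=np.radians(7.4);F=np.c_[[np.sin(y),-np.cos(y),0],[np.cos(y),np.sin(y),0],[0,0,1]]
s=sense();G=s["tcp_pos"]-.019*s["ee_rot"][:,1];print(G)
for n,p,z in [("boardL",(97,320),.033),("boardR",(670,323),.033),("footL",(139,377),0),("footR",(624,380),0),("trayFL",(138,460),.016),("FR",(624,462),.016),("rimL board",(160,325),.016),("rimR board",(607,325),.016),("pegfoot c",(549,160),.064),("groove1 top",(327,10),.0907),("bot",(327,305),.034),("g4 top",(649,30),.0907),("bot",(643,310),.034)]:
    q=onz("wrist",C(p),z,ci);print(n,q,"rel G",F.T@(q-G))
```

```text
[ 0.4783 -0.1227  0.0279]
boardL [ 0.5738 -0.1805  0.033 ] rel G [0.0696 0.0873 0.0051]
boardR [ 0.4    -0.2039  0.033 ] rel G [ 0.0704 -0.0881  0.0051]
footL [ 0.5699 -0.1772  0.    ] rel G [ 0.0658  0.0838 -0.0279]
footR [ 0.404  -0.1993  0.    ] rel G [ 0.0664 -0.0835 -0.0279]
trayFL [ 0.5547 -0.1437  0.016 ] rel G [ 0.0307  0.073  -0.0119]
FR [ 0.4101 -0.1633  0.016 ] rel G [ 0.0315 -0.0729 -0.0119]
rimL board [ 0.5604 -0.1897  0.016 ] rel G [ 0.077   0.0728 -0.0119]
rimR board [ 0.4153 -0.2102  0.016 ] rel G [ 0.0786 -0.0737 -0.0119]
pegfoot c [ 0.4459 -0.2318  0.064 ] rel G [ 0.1041 -0.0462  0.0361]
groove1 top [ 0.512  -0.2564  0.0907] rel G [0.137  0.0162 0.0628]
bot [ 0.5036 -0.1926  0.034 ] rel G [0.0726 0.0161 0.0061]
g4 top [ 0.4193 -0.2703  0.0907] rel G [ 0.1388 -0.0776  0.0628]
bot [ 0.4094 -0.2062  0.034 ] rel G [ 0.0739 -0.0791  0.0061]
```

The tray's front edge is 35 mm in front of the feet (34 when home), and it hits a hard stop at 38 N. The tray is home. Relieve the force, release and retreat along the tool axis.

Call:
{"method": "jog_arm", "body": {
  "series": [
    [[0,-0.0013,-0.0015],[0,0,0],0.015],
    [[0,-0.0012,-0.0014],[0,0,0],0.015],
    [[0,0,0],[0,0,0],0.015]
  ]
}}

```text
time_s: 6.72
tcp_pos: [0.4799, -0.1344, 0.0133]
ee_rot: [[-0.991, 0.083, 0.102], [-0.131, -0.636, -0.76], [0.002, -0.767, 0.642]]
wrist_force: [-4.8, 9.4, 6.0]
gripper_width: 0.226
```

Call:
{"method": "jog_arm", "body": {
  "series": [
    [[0,0,0],[0,0,0],0.05],
    [[0,0,0],[0,0,0],0.05],
    [[0,0,0],[0,0,0],0.05],
    [[0,-0.02,0],[0,0,0],0.05],
    [[0,-0.04,0],[0,0,0],0.05],
    [[0,-0.04,0],[0,0,0],0.05],
    [[0,-0.04,0],[0,0,0],0.087],
    [[0,0,0],[0,0,0],0.087]
  ]
}}

```text
time_s: 7.72
tcp_pos: [0.4704, -0.0439, 0.1225]
ee_rot: [[-0.991, 0.087, 0.098], [-0.131, -0.635, -0.761], [-0.004, -0.767, 0.641]]
wrist_force: [0.3, 0.6, -0.7]
gripper_width: 0.725
```

Run:
```python
from h import *
R=lean(np.radians(0),np.radians(35))
g=np.array([.640,.016,.027]);t=g+.019*R[:,1];so=t-.12*R[:,1]
plan([(so,R)])
```

```text
-> [0.64   0.0739 0.1097] n=5
[[-0.0367, -0.0101, -0.0162], [-0.97, 1.17, -0.95]]
[[-0.0362, -0.0104, -0.0172], [-0.97, 1.17, -0.95]]
[[-0.0357, -0.0107, -0.0181], [-0.97, 1.17, -0.95]]
[[-0.0351, -0.0109, -0.019], [-0.97, 1.17, -0.95]]
[[-0.0345, -0.0112, -0.0198], [-0.97, 1.17, -0.95]]
```

Call:
{"method": "jog_arm", "body": {
  "series": [
    [[-0.0367,-0.0101,-0.0162],[-0.97,1.17,-0.95],0.087],
    [[-0.0362,-0.0104,-0.0172],[-0.97,1.17,-0.95],0.087],
    [[-0.0357,-0.0107,-0.0181],[-0.97,1.17,-0.95],0.087],
    [[-0.0351,-0.0109,-0.019],[-0.97,1.17,-0.95],0.087],
    [[-0.0345,-0.0112,-0.0198],[-0.97,1.17,-0.95],0.087],
    [[0,0,0],[0,0,0],0.087],
    [[0,0,0],[0,0,0],0.087]
  ]
}}

```text
time_s: 8.6
tcp_pos: [0.6374, 0.069, 0.1055]
ee_rot: [[-1.0, -0.009, 0.001], [0.005, -0.578, -0.816], [0.008, -0.816, 0.578]]
wrist_force: [0.0, 0.2, -0.5]
gripper_width: 0.999
```

Run:
```python
from h import *
import pickle
s=sense();print(s["tcp_pos"],s["ee_rot"])
ci=camera_info("wrist");im=capture("wrist");pickle.dump(ci,open("ciE.p","wb"))
cv2.imwrite("pics/E.png",cv2.resize(im[:300,90:490,::-1],None,fx=2,fy=2,interpolation=cv2.INTER_CUBIC))
```

```text
[0.63737339 0.06900842 0.10547938] [[-9.99956676e-01 -9.29118988e-03  5.64900368e-04]
 [ 4.91041280e-03 -5.78089093e-01 -8.15958876e-01]
 [ 7.90779159e-03 -8.15920752e-01  5.78109672e-01]]
```

View pics/E.png

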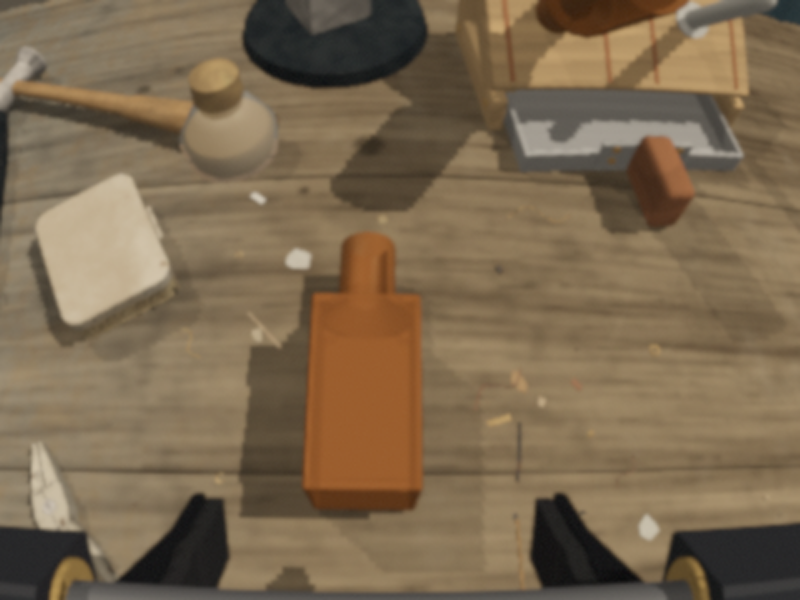

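The bottle is clear here: neck end at (368,235), shoulder top corners at (313,294) and (421,294), base top edge (305,490)-(421,489). The tray still shows as home.

Run:
```python
from h import *
import pickle
np.set_printoptions(precision=4,suppress=True)
ci=pickle.load(open("ciE.p","rb"));cA=pickle.load(open("ciA.p","rb"))
C=lambda p:((p[0]+.5)/2-.5+90,(p[1]+.5)/2-.5)
for n,p,z in [("mouth top",(368,235),.036),("neckL",(343,262),.023),("neckR",(394,262),.023),("shL",(313,294),.046),("shR",(421,294),.046),("baseTL",(305,490),.046),("baseTR",(421,489),.046),("baseBL",(312,508),0),("baseBR",(416,508),0)]:
    print(n,onz("wrist",C(p),z,ci))
for n,a,b in [("base TL",(207,375),(305,490)),("TR",(262,374),(421,489)),("shL",(202,294),(313,294)),("shR",(257,288),(421,294))]:
    print(n,tri(("wrist",(a[0]/1.42,a[1]/1.42),cA),("wrist",C(b),ci)))
```

```text
mouth top [ 0.6415 -0.0741  0.036 ]
neckL [ 0.6534 -0.0674  0.023 ]
neckR [ 0.6293 -0.0673  0.023 ]
shL [ 0.6645 -0.0377  0.046 ]
shR [ 0.619  -0.0375  0.046 ]
baseTL [0.6652 0.0458 0.046 ]
baseTR [0.6212 0.0455 0.046 ]
baseBL [0.6668 0.0449 0.    ]
baseBR [0.6202 0.045  0.    ]
base TL (array([0.666 , 0.0456, 0.0475]), np.float64(0.001119487561527305))
TR (array([0.6167, 0.0456, 0.0359]), np.float64(0.004291919103878315))
shL (array([ 0.6628, -0.0374,  0.0444]), np.float64(0.0020705166096557518))
shR (array([ 0.6137, -0.0413,  0.0344]), np.float64(0.005004218591807173))
```

Run:
```python
from h import *
R=lean(np.radians(-.9),np.radians(35))
g=np.array([.643,.0155,.027]);t=g+.019*R[:,1]
plan([(t-.06*R[:,1],R),(t,R)],step=.03)
```

```text
-> [0.6434 0.039  0.0606] n=2
[[-0.0033, 0.0272, -0.0008], [-0.15, 0.39, -0.01]]
[[-0.0033, 0.0272, -0.0008], [-0.15, 0.39, -0.01]]
-> [0.6428 0.0046 0.0114] n=2
[[0.0, 0.03, -0.0], [-0.0, -0.0, -0.0]]
[[0.0, 0.03, -0.0], [-0.0, -0.0, -0.0]]
```

Call:
{"method": "jog_arm", "body": {
  "series": [
    [[-0.0033,0.0272,-0.0008],[-0.15,0.39,0],0.087],
    [[-0.0033,0.0272,-0.0008],[-0.15,0.39,0],0.087],
    [[0,0.02,0],[0,0,0],0.087],
    [[0,0.02,0],[0,0,0],0.087],
    [[0,0.02,0],[0,0,0],0.087],
    [[0,0,0],[0,0,0],0.087]
  ]
}}

```text
time_s: 9.4
tcp_pos: [0.6424, 0.0044, 0.0115]
ee_rot: [[-1.0, -0.01, -0.013], [0.016, -0.574, -0.819], [0.001, -0.819, 0.574]]
wrist_force: [-0.3, 0.4, 0.4]
gripper_width: 1.002
```

Call:
{"method": "jog_arm", "body": {
  "series": [
    [[0,0,0],[0,0,0],0.04],
    [[0,0,0],[0,0,0],0.04],
    [[0,0,0],[0,0,0],0.04],
    [[0,0,0],[0,0,0],0.04],
    [[0,0,0],[0,0,0],0.04]
  ]
}}

```text
time_s: 10.02
tcp_pos: [0.6442, 0.0064, 0.0125]
ee_rot: [[-1.0, -0.006, -0.013], [0.014, -0.572, -0.82], [-0.003, -0.82, 0.572]]
wrist_force: [-2.0, 2.3, 3.9]
gripper_width: 0.53
```

```bash
cat >> h.py <<'E'
yr=np.radians(7.5);Xr=np.array([np.sin(yr),-np.cos(yr),0]);Yr=np.array([np.cos(yr),np.sin(yr),0]);Zw=np.array([0,0,1.])
zp=-np.sin(np.radians(40))*Xr+np.cos(np.radians(40))*Zw
O=np.array([.4455,-.2318,.064])
def pose_for(mouth,T,zb=zp,xd=-Yr):
    """tool pose for mouth position, bottle axis zb, tool x along xd; T=(m_tool, a_tool)"""
    m,a=T; B=np.c_[xd,zb,np.cross(xd,zb)];ex=np.array([1.,0,0]);Bt=np.c_[ex,a,np.cross(ex,a)]
    R=B@Bt.T; return mouth-R@m,R
E
python3 - <<'E'
from h import *
import pickle
s=sense();R=s["ee_rot"];p=s["tcp_pos"]
m=R.T@(np.array([.6414,-.0765,.023])-p);a=R.T@np.array([.014,1,0]);print("mouth tool",m,"axis",a)
m[0]=0;a[0]=0;a/=np.linalg.norm(a);pickle.dump((m,a),open("T.p","wb"));T=(m,a)
P0=(p+[0,0,.14],R)
P1=pose_for(np.array([.50,-.10,.25]),T)
P2=pose_for(O+.121*zp,T)
print(P1,P2);plan([P0,P1,P2],step=.045,deg=8)
E
```

```text
mouth tool [0.00159447 0.03884251 0.07406236] axis [ 4.29706204e-04 -5.72555111e-01 -8.19985646e-01]
(array([ 0.49198426, -0.03911439,  0.30676852]), array([[-0.99144486, -0.03394838,  0.1260341 ],
       [-0.13052619,  0.25786356, -0.95732403],
       [ 0.        , -0.96558474, -0.26008865]])) (array([ 0.42733228, -0.09380249,  0.21345989]), array([[-0.99144486, -0.03394838,  0.1260341 ],
       [-0.13052619,  0.25786356, -0.95732403],
       [ 0.        , -0.96558474, -0.26008865]]))
-> [0.6442 0.0064 0.1525] n=4
[[-0.0001, -0.0287, 0.02], [0.0, 0.0, 0.0]]
[[-0.0001, -0.0287, 0.02], [0.0, 0.0, 0.0]]
[[-0.0001, -0.0287, 0.0201], [0.0, 0.0, 0.0]]
[[-0.0001, -0.0287, 0.02], [0.0, 0.0, 0.0]]
-> [ 0.492  -0.0391  0.3068] n=7
[[0.0216, -0.0142, 0.0183], [-7.13, -1.21, 0.19]]
[[0.0219, -0.0164, 0.0159], [-7.13, -1.21, 0.19]]
[[0.0222, -0.0183, 0.0132], [-7.13, -1.21, 0.19]]
[[0.0223, -0.0199, 0.0104], [-7.13, -1.21, 0.19]]
[[0.0225, -0.021, 0.0074], [-7.13, -1.21, 0.19]]
[[0.0225, -0.0218, 0.0042], [-7.13, -1.21, 0.19]]
[[0.0225, -0.0223, 0.001], [-7.13, -1.21, 0.19]]
-> [ 0.4273 -0.0938  0.2135] n=3
[[0.0237, 0.0261, 0.0228], [-0.0, -0.01, -0.0]]
[[0.0238, 0.0261, 0.0229], [-0.0, -0.01, -0.0]]
[[0.0237, 0.026, 0.0228], [-0.0, -0.01, -0.0]]
```

Call:
{"method": "jog_arm", "body": {
  "series": [
    [[0,-0.0287,0.02],[0,0,0],0.04],
    [[0,-0.0287,0.02],[0,0,0],0.04],
    [[0,-0.0287,0.0201],[0,0,0],0.04],
    [[0,-0.0287,0.02],[0,0,0],0.04],
    [[0.0216,-0.0142,0.0183],[-7.13,-1.21,0.19],0.04],
    [[0.0219,-0.0164,0.0159],[-7.13,-1.21,0.19],0.04],
    [[0.0222,-0.0183,0.0132],[-7.13,-1.21,0.19],0.04],
    [[0.0223,-0.0199,0.0104],[-7.13,-1.21,0.19],0.04],
    [[0.0225,-0.021,0.0074],[-7.13,-1.21,0.19],0.04],
    [[0.0225,-0.0218,0.0042],[-7.13,-1.21,0.19],0.04]
  ]
}}

```text
time_s: 11.28
tcp_pos: [0.5122, -0.0325, 0.2852]
ee_rot: [[-0.994, -0.022, 0.11], [-0.112, 0.141, -0.984], [0.007, -0.99, -0.143]]
wrist_force: [0.7, -1.4, -1.9]
gripper_width: 0.529
```

Call:
{"method": "jog_arm", "body": {
  "series": [
    [[0.0225,-0.0223,0.001],[-7.13,-1.21,0.19],0.04],
    [[0,0,0],[0,0,0],0.04],
    [[0,0,0],[0,0,0],0.04]
  ]
}}

```text
time_s: 11.65
tcp_pos: [0.4913, -0.0392, 0.3057]
ee_rot: [[-0.992, -0.035, 0.125], [-0.13, 0.258, -0.957], [0.001, -0.966, -0.26]]
wrist_force: [0.2, 1.1, -1.3]
gripper_width: 0.527
```

Run:
```python
from h import *
import pickle
T=pickle.load(open("T.p","rb"));s=sense();print(s["tcp_pos"],s["gripper_width"],s["joints"])
plan([pose_for(O+.121*zp,T)],step=.04,deg=8)
```

```text
[ 0.4913388  -0.0392335   0.30566682] 0.5272776057915778 [  4.14125289   8.63961124  -1.76577124 -15.24507724 -80.87225984
   5.90633581]
-> [ 0.4273 -0.0938  0.2135] n=4
[[0.0176, 0.0193, 0.0171], [0.0, -0.01, 0.01]]
[[0.0176, 0.0193, 0.017], [0.0, -0.01, 0.01]]
[[0.0176, 0.0193, 0.0171], [0.0, -0.01, 0.01]]
[[0.0177, 0.0193, 0.017], [0.0, -0.01, 0.01]]
```

Call:
{"method": "jog_arm", "body": {
  "series": [
    [[0.0176,0.0193,0.0171],[0,0,0],0.04],
    [[0.0176,0.0193,0.017],[0,0,0],0.04],
    [[0.0176,0.0193,0.0171],[0,0,0],0.04],
    [[0.0177,0.0193,0.017],[0,0,0],0.04],
    [[0,0,0],[0,0,0],0.04],
    [[0,0,0],[0,0,0],0.04]
  ]
}}

```text
time_s: 12.4
tcp_pos: [0.4287, -0.0933, 0.2142]
ee_rot: [[-0.991, -0.034, 0.127], [-0.132, 0.257, -0.957], [-0.001, -0.966, -0.26]]
wrist_force: [0.1, -0.3, -1.8]
gripper_width: 0.525
```

Run:
```python
from h import *
import pickle
T=pickle.load(open("T.p","rb"));s=sense();print(s["tcp_pos"],s["ee_rot"])
out=[]
for n in ["wrist","scene","side"]:
    ci=camera_info(n);im=capture(n)[:,:,::-1];pickle.dump(ci,open(f"ciF{n}.p","wb"));cv2.imwrite(f"pics/F{n}.png",im)
    M=s["tcp_pos"]+s["ee_rot"]@T[0];q=proj(n,M,ci);t=proj(n,O+.081*zp,ci);print(n,"mouth",q,"tip",t,"foot",proj(n,O,ci),"base",proj(n,M+.122*s["ee_rot"]@T[1],ci))
w=cv2.imread("pics/Fwrist.png")[0:300,150:410]
w=cv2.resize(w,None,fx=2,fy=2,interpolation=cv2.INTER_CUBIC)
a=cv2.resize(cv2.imread("pics/Fscene.png")[140:240,330:396+4],(210,300),interpolation=cv2.INTER_CUBIC)
b=cv2.resize(cv2.imread("pics/Fside.png")[130:230,300:370],(210,300),interpolation=cv2.INTER_CUBIC)
cv2.imwrite("pics/F.png",np.hstack([w,np.vstack([a,b])]))
```

```text
[ 0.42870638 -0.09325698  0.21421168] [[-9.91284231e-01 -3.36757442e-02  1.27363722e-01]
 [-1.31739394e-01  2.57447872e-01 -9.57269724e-01]
 [-5.52748932e-04 -9.65705202e-01 -2.59640438e-01]]
wrist mouth [279.95608513 124.52241861] tip [282.21579546  74.89397697] foot [281.77570157   4.68829038] base [280.18719453 334.30603047]
scene mouth [363.85086214 176.83798999] tip [366.36631478 186.24882215] foot [369.73905163 202.91691756] base [357.50058526 145.49010291]
side mouth [340.49916456 168.01036091] tip [339.60488293 177.01560098] foot [336.79496599 193.07483621] base [345.82785296 137.55582885]
```

View pics/F.png

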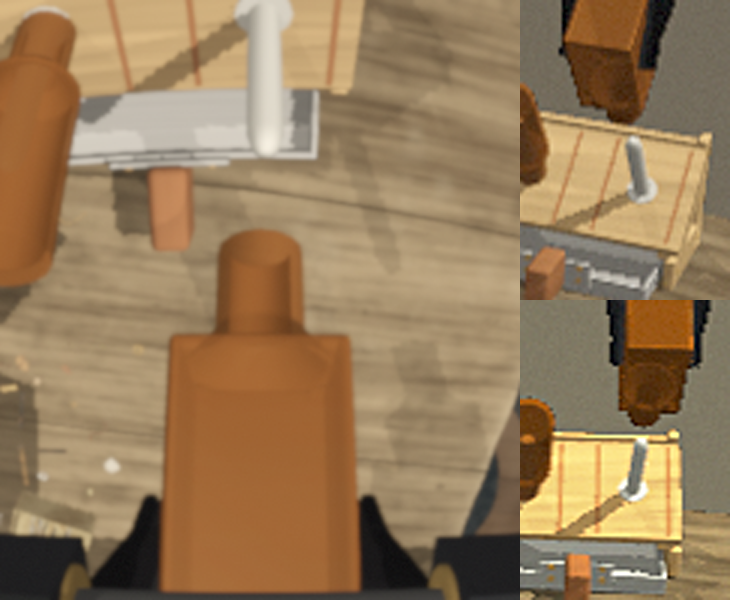

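Wrist view: the mouth centre at about (280,124) and peg tip at (282,75) both match the predictions, and scene and side agree within 1 px. Insert.

Run:
```python
from h import *
import pickle
T=pickle.load(open("T.p","rb"))
st=plan([pose_for(O+.084*zp,T)],step=.013,deg=8)
plan([pose_for(O+.060*zp,T)],step=.006,start=st)
```

```text
-> [ 0.4304 -0.1174  0.1851] n=3
[[0.0006, 0.0075, 0.0103], [-0.01, 0.03, -0.03]]
[[0.0005, 0.0075, 0.0103], [-0.01, 0.03, -0.03]]
[[0.0006, 0.0074, 0.0104], [-0.01, 0.03, -0.03]]
-> [ 0.4325 -0.1327  0.1667] n=4
[[-0.0, 0.0034, 0.0049], [0.0, -0.0, -0.0]]
[[-0.0, 0.0034, 0.0049], [0.0, -0.0, -0.0]]
[[-0.0, 0.0035, 0.0049], [0.0, -0.0, -0.0]]
[[-0.0, 0.0034, 0.005], [0.0, -0.0, -0.0]]
```

Call:
{"method": "jog_arm", "body": {
  "series": [
    [[0.0006,0.0075,0.0103],[0,0,0],0.04],
    [[0.0005,0.0075,0.0103],[0,0,0],0.04],
    [[0.0006,0.0074,0.0104],[0,0,0],0.04],
    [[0,0.0034,0.0049],[0,0,0],0.04],
    [[0,0.0034,0.0049],[0,0,0],0.04],
    [[0,0,0],[0,0,0],0.04]
  ]
}}

```text
time_s: 13.3
tcp_pos: [0.4303, -0.1257, 0.1751]
ee_rot: [[-0.992, -0.034, 0.125], [-0.13, 0.258, -0.957], [0.0, -0.965, -0.261]]
wrist_force: [-0.7, -0.0, -1.6]
gripper_width: 0.526
```

Call:
{"method": "jog_arm", "body": {
  "series": [
    [[0,0.0035,0.0049],[0,0,0],0.04],
    [[0,0.0034,0.0049],[0,0,0],0.04],
    [[0,0.0034,0.0049],[0,0,0],0.04],
    [[0,0,0],[0,0,0],0.04]
  ]
}}

```text
time_s: 13.8
tcp_pos: [0.4316, -0.1371, 0.1611]
ee_rot: [[-0.992, -0.034, 0.125], [-0.13, 0.258, -0.957], [0.0, -0.965, -0.261]]
wrist_force: [-0.6, -0.2, -2.0]
gripper_width: 0.526
```

Run:
```python
from h import *
import pickle
T=pickle.load(open("T.p","rb"));s=sense();M=s["tcp_pos"]+s["ee_rot"]@T[0];d=M-O
print("mouth above board",d@zp,"lat y",d@Yr,"lat p",d@np.cross(zp,Yr), s["wrist_force"],s["moment"])
n="wrist";ci=camera_info(n);im=capture(n)[:,:,::-1]
w=cv2.resize(im[0:300,150:410],None,fx=2,fy=2,interpolation=cv2.INTER_CUBIC)
a=cv2.resize(capture("scene")[140:240,330:400,::-1],(210,300),interpolation=cv2.INTER_CUBIC)
b=cv2.resize(capture("side")[130:230,300:370,::-1],(210,300),interpolation=cv2.INTER_CUBIC)
cv2.imwrite("pics/G.png",np.hstack([w,np.vstack([a,b])]))
plan([pose_for(O+.010*zp,T)],step=.0065)
```

```text
mouth above board 0.05295942997667025 lat y -0.0014443116336599906 lat p 0.000358148361808163 [-0.56037596 -0.15187868 -1.98574077] [-0.63910174 -0.02205677 -0.03091604]
-> [ 0.4366 -0.1645  0.1284] n=7
[[-0.0001, 0.0036, 0.0051], [0.0, 0.0, -0.01]]
[[-0.0002, 0.0035, 0.0051], [0.0, 0.0, -0.01]]
[[-0.0001, 0.0036, 0.0051], [0.0, 0.0, -0.01]]
[[-0.0002, 0.0035, 0.0051], [0.0, 0.0, -0.01]]
[[-0.0001, 0.0036, 0.0051], [0.0, 0.0, -0.01]]
[[-0.0002, 0.0035, 0.0051], [0.0, 0.0, -0.01]]
[[-0.0001, 0.0036, 0.0051], [0.0, 0.0, -0.01]]
```

View pics/G.png

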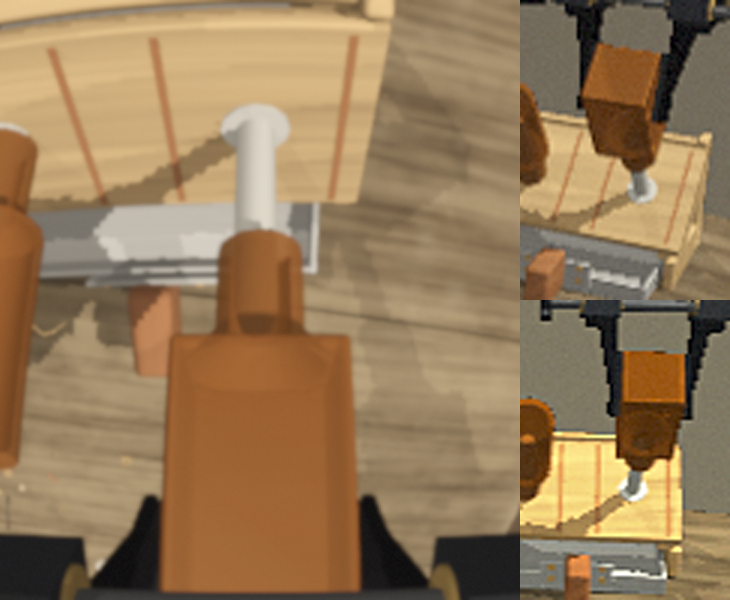

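The peg has entered the neck: its centre is about 1 mm left of the neck axis, agreeing with the computed −1.4 mm offset. Carry on down, correcting sideways.

Call:
{"method": "jog_arm", "body": {
  "series": [
    [[-0.0004,0.0036,0.0051],[0,0,0],0.04],
    [[-0.0004,0.0035,0.0051],[0,0,0],0.04],
    [[-0.0003,0.0036,0.0051],[0,0,0],0.04],
    [[-0.0002,0.0035,0.0051],[0,0,0],0.04],
    [[-0.0001,0.0036,0.0051],[0,0,0],0.04],
    [[0,0,0],[0,0,0],0.04]
  ]
}}

```text
time_s: 14.7
tcp_pos: [0.4357, -0.1568, 0.1373]
ee_rot: [[-0.992, -0.034, 0.125], [-0.13, 0.258, -0.957], [0.0, -0.965, -0.261]]
wrist_force: [-0.1, 0.1, -0.9]
gripper_width: 0.529
```

```bash
cat > chk.py <<'E'
from h import *
import pickle
T=pickle.load(open("T.p","rb"));s=sense();M=s["tcp_pos"]+s["ee_rot"]@T[0];d=M-O
print("above board",d@zp,"lat y",d@Yr,"lat p",d@np.cross(zp,Yr), s["wrist_force"],s["moment"],s["gripper_width"])
E
python3 chk.py
```

```text
above board 0.021803536476005293 lat y -3.200859904593699e-05 lat p 0.00034424418558363283 [-0.06343841  0.14359325 -0.86402105] [-0.64293178 -0.05398308 -0.02658798] 0.5285690052620458
```

Go 15 mm more, then feel for the board in small steps.

Call:
{"method": "jog_arm", "body": {
  "series": [
    [[0,0.0029,0.0041],[0,0,0],0.04],
    [[0,0.0029,0.0041],[0,0,0],0.04],
    [[0,0.0029,0.0041],[0,0,0],0.04],
    [[0,0,0],[0,0,0],0.04]
  ]
}}

```text
time_s: 15.2
tcp_pos: [0.4369, -0.1662, 0.1258]
ee_rot: [[-0.992, -0.034, 0.125], [-0.13, 0.258, -0.957], [0.0, -0.965, -0.261]]
wrist_force: [0.5, -0.5, -1.4]
gripper_width: 0.524
```

Call:
{"method": "jog_arm", "body": {
  "series": [
    [[0,0.0011,0.0016],[0,0,0],0.04],
    [[0,0.0011,0.0016],[0,0,0],0.04],
    [[0,0,0],[0,0,0],0.04]
  ]
}}

```text
time_s: 15.58
tcp_pos: [0.4374, -0.1686, 0.1232]
ee_rot: [[-0.991, -0.033, 0.126], [-0.13, 0.258, -0.957], [-0.0, -0.966, -0.26]]
wrist_force: [-0.4, 0.1, -0.8]
gripper_width: 0.532
```

```bash
python3 chk.py
```

```text
above board 0.003323422127147758 lat y 0.00026581936500118063 lat p 0.00022259936677965252 [-0.4047415   0.12746675 -0.77458273] [-0.65303738 -0.03951083  0.01398183] 0.5322456282113657
```

Call:
{"method": "jog_arm", "body": {
  "series": [
    [[0,0.0011,0.0016],[0,0,0],0.04],
    [[0,0.0009,0.0012],[0,0,0],0.04],
    [[0,0,0],[0,0,0],0.04]
  ]
}}

```text
time_s: 15.95
tcp_pos: [0.4378, -0.1703, 0.1213]
ee_rot: [[-0.991, -0.033, 0.126], [-0.131, 0.259, -0.957], [-0.001, -0.965, -0.261]]
wrist_force: [-1.1, 3.3, 4.1]
gripper_width: 0.528
```

```bash
python3 chk.py
```

```text
above board 0.0007291930670392336 lat y 0.00042363286441515595 lat p 0.00020091160441400551 [-1.10998052  3.27660976  4.09679183] [0.52187925 0.32824372 0.08286842] 0.5284855952304846
```

Call:
{"method": "jog_arm", "body": {
  "series": [
    [[0,0.0006,0.0008],[0,0,0],0.04],
    [[0,0,0],[0,0,0],0.04]
  ]
}}

```text
time_s: 16.2
tcp_pos: [0.4378, -0.1703, 0.1213]
ee_rot: [[-0.991, -0.034, 0.127], [-0.131, 0.26, -0.957], [-0.001, -0.965, -0.262]]
wrist_force: [-2.9, 4.4, 9.5]
gripper_width: 0.533
```

```bash
python3 chk.py
python3 - <<'E'
from h import *
w=cv2.resize(capture("wrist")[0:300,150:410,::-1],None,fx=2,fy=2,interpolation=cv2.INTER_CUBIC)
a=cv2.resize(capture("scene")[140:240,330:400,::-1],(210,300),interpolation=cv2.INTER_CUBIC)
b=cv2.resize(capture("side")[130:230,300:370,::-1],(210,300),interpolation=cv2.INTER_CUBIC)
cv2.imwrite("pics/H.png",np.hstack([w,np.vstack([a,b])]))
E
```

```text
above board 0.0006908590702800941 lat y 0.000447488137203297 lat p 0.0002554671186622894 [-2.93630695  4.35452382  9.45121579] [1.64693842 0.6877336  0.08228082] 0.5327970586806993
```

View pics/H.png

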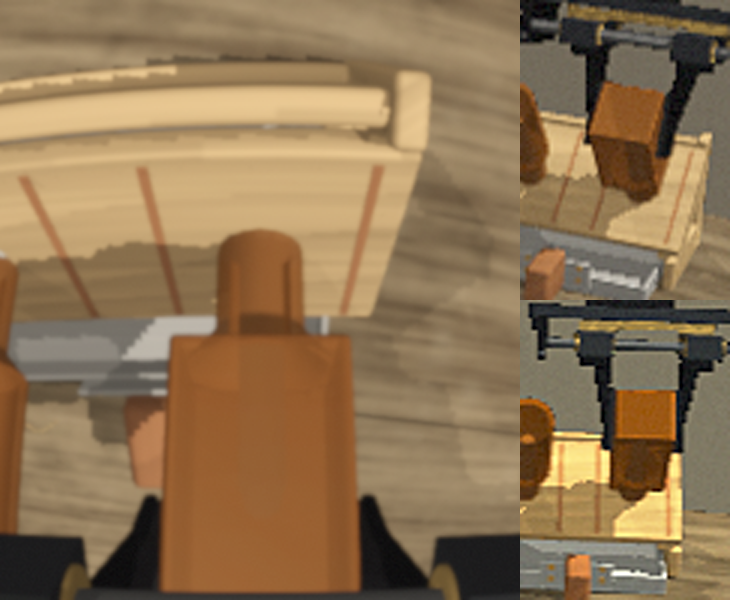

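The mouth is down on the board and covers the peg's white foot. The reaction force is about 10 N along the peg. Relieve it, release and withdraw along the tool axis.

Call:
{"method": "jog_arm", "body": {
  "series": [
    [[0,-0.0006,-0.0008],[0,0,0],0.04],
    [[0,0,0],[0,0,0],0.055],
    [[0,0,0],[0,0,0],0.064],
    [[0,0,0],[0,0,0],0.064],
    [[0,0,0],[0,0,0],0.064],
    [[0,-0.015,0],[0,0,0],0.064],
    [[0,-0.03,0],[0,0,0],0.064],
    [[0,-0.04,0],[0,0,0],0.064],
    [[0,-0.04,0],[0,0,0],0.064],
    [[0,0,0],[0,0,0],0.064]
  ]
}}

```text
time_s: 17.6
tcp_pos: [0.4438, -0.2047, 0.2456]
ee_rot: [[-0.992, -0.025, 0.128], [-0.13, 0.255, -0.958], [-0.008, -0.967, -0.256]]
wrist_force: [-0.3, -0.2, -0.9]
gripper_width: 0.736
```

Call:
{"method": "jog_arm", "body": {
  "series": [
    [[0,-0.03,-0.03],[0,0,0],0.064],
    [[0,-0.03,-0.03],[0,0,0],0.064],
    [[0,0,0],[0,0,0],0.064],
    [[0,0,0],[0,0,0],0.064],
    [[0,0,0],[0,0,0],0.064],
    [[0,0,0],[0,0,0],0.064],
    [[0,0,0],[0,0,0],0.064],
    [[0,0,0],[0,0,0],0.064]
  ]
}}

```text
time_s: 18.6
tcp_pos: [0.4363, -0.1612, 0.3146]
ee_rot: [[-0.991, -0.034, 0.126], [-0.13, 0.258, -0.957], [-0.0, -0.965, -0.26]]
wrist_force: [1.3, -0.2, -0.6]
gripper_width: 0.734
```

Run:
```python
from h import *
w=cv2.resize(capture("wrist")[0:330,100:460,::-1],None,fx=1.42,fy=1.42,interpolation=cv2.INTER_CUBIC)
h=w.shape[0]//2
a=cv2.resize(capture("scene")[150:290,280:410,::-1],(217,h),interpolation=cv2.INTER_CUBIC)
b=cv2.resize(capture("side")[140:280,260:390,::-1],(217,h),interpolation=cv2.INTER_CUBIC)
cv2.imwrite("pics/I.png",np.hstack([w[:2*h],np.vstack([a,b])]))
for n in ("scene","side"): print(n,[ (proj(n,O+k*zp)).round(1) for k in (0,.122)], {"scene":(280,150),"side":(260,140)}[n])
```

```text
scene [array([369.7, 202.9]), array([364.5, 177. ])] (280, 150)
side [array([336.8, 193.1]), array([341.2, 168.1])] (260, 140)
```

View pics/I.png

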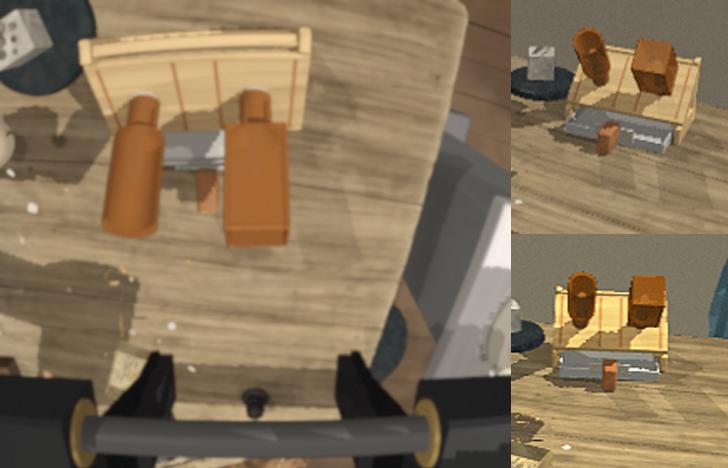

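Both bottles hang side by side with the mouths at the board, at about (256,92) and (146,97). The tray is home, the loupe is undisturbed, and the arm is clear. Handing in.

```bash
python3 -c "
from station import *
print(finish_job(),sense()['time_s'])"
```

```text
the job is handed in; nothing more can be done
the job is handed in; nothing more can be done
```

The tray is home under the stand and the square bottle is neck down on the free peg; I handed the job in at about 19 s of the 67 s allowed.

- **Tray:** I gripped it by its pull, turned it about 11° to line up with the stand, and pushed until it hit a hard stop. The wrist force there was about 40 N. In the wrist camera its front edge measured about 35 mm in front of the runners, against the 34 mm given for home.
- **Bottle:** I gripped it on the body, turned it neck down and slid it over the peg. I let go only after its mouth had met the board, with a reaction of about 10 N roughly along the peg and a computed height of 0.7 mm above the board.
- **Last check:** after the release, pictures from three cameras showed the bottle still hanging on the peg, the tray home, and the round bottle and loupe looking undisturbed. The gripper was well clear, with near-zero wrist force. The tin and pliers were not in that last picture, but the arm never worked near them.

**Disagreements:** the first estimates of the stand's yaw ranged from 4° to 11°; a closer view settled it at about 7.4°. The bottle also shifted about 1.5 mm when the jaws closed, which I allowed for. No check failed at the end.

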